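# Stow the brass padlock in the counter riser's push-to-open drawer

## Task

Press down the yellow push latch on top of the counter riser so that its hidden drawer springs out, then put the brass padlock into the drawer and leave the drawer open. Leave the steel padlock where it lies.

Things in the scene. Friction and masses are not known exactly. Their poses are not given: they have to be found in the camera images.
- latch_top (a point): Top centre of the round yellow push latch (30 mm across, 77 mm above the table) on the counter riser, a fixed red-brown box 170 (x) x 240 (y) x 65 mm high. Push straight down, 8 mm travel, 2 rising to 6 N; past 5 mm it frees the drawer, then springs back. Axes: the riser's, z up, -x out of its front. Latch: 85 mm behind the front face, 90 mm to +y of the middle. Fixed 38 mm high carton 70 mm to -y.
- drawer_pocket (a point): Point on the drawer's floor, moving with it, 16 mm above the table; riser's axes. Shut: hidden, 30 mm to -x and 90 to -y of the latch. Freed, a spring slides the drawer 110 mm to -x in about 1 s and holds it out: the point is then the middle of the exposed opening, 110 (x) x 150 mm (y), walls 36 mm above the floor, front board's top 61 mm above the table. No handle; cannot be pulled while latched.
- brass_padlock: Golden brass padlock lying flat, loose, on a dark 3 mm counter mat beside the riser. Body 34 mm (x) by 40 mm (y) by 20 mm thick (z), with a 7 mm round steel shackle 33 mm wide that stands out 28 mm from the body to +x; 0.13 to 0.25 kg. Origin: centre of the underside of its body.
- steel_padlock: Silver-grey steel padlock of the same shape and size, lying on the same mat at least 135 mm from the brass one; the two change places from start to start. To be left alone. Origin as for the brass one. A steel T-handle wrench (not listed) lies beyond the mat.
Mind the look-alikes: they are no part of the job. Several things look just like the brass_padlock: the one meant starts farthest to the robot's right.

How it is judged (in metres and radians):
On the way:
1. the latch has been pressed and the hidden drawer has sprung out (x of drawer_pocket in the frame of latch_top below -0.12 m), for 0.2 s.
At the end, for the whole second after the job is handed in: The drawer stands open (at least 70 mm out), the brass padlock lies at rest inside it, down between its walls (body's underside centre less than 30 mm above the drawer floor), and the steel padlock is within 30 mm of where it started (x of drawer_pocket in the frame of latch_top below -0.1 m and x of brass_padlock in the frame of drawer_pocket between -0.06 and 0.09 m and y of brass_padlock in the frame of drawer_pocket between -0.08 and 0.08 m and z of brass_padlock in the frame of drawer_pocket between -0.006 and 0.03 m and linear speed of brass_padlock below 0.03 m/s and distance of steel_padlock from where it was at the start of the episode below 0.03 m); the robot touches nothing.
It fails at once if the steel padlock is moved more than 30 mm (distance of steel_padlock from where it was at the start of the episode above 0.03 m).
It also fails if it takes over 67 s, if anything falls off the work surface, if the arm or the gripper's body presses on something with over 40 N, if the wrist force passes 120 N, or if a joint passes its speed limit or range.

## Robot

A 6-joint arm with a two-finger parallel gripper is mounted at the origin on the work surface. World frame = base frame: x ahead of the robot, y to its left, z up, the work surface at z = 0. Lengths are in m, angles in degrees, forces in N, time in s.
With the tool pointing down it reaches from about 0.25 to 0.725 m from the base axis. Payload 9.7 kg.
Tool frame: the origin (TCP) lies on the centre line of the jaws, within the pads' length; the fingertips stand 19 mm ahead of it and the grasp point (between the pads) is the TCP (bot.tcp_to_tips is the z of the fingertips in the tool frame, in m); z points along the fingers, y is the line along which they close (so a half turn about z gives the same grasp; the last joint's range is limited). The gripper opens to 85 mm and grips with 20 to 120 N. Pads are 22 mm wide; open, the fingers measure 114 mm over their backs; the gripper's body (76 mm by 85 mm) begins 54 mm behind the grasp point. The pads swing forward as they close: fully open they stand 13 mm farther back than shut.
Start: joints at [-63.656, 4.979, 10.078, 95.1, 0, 90], TCP at [0.244, -0.493, 0.25] pointing down, gripper open.
Joint ranges: [-179.16, 179.16], [-48.56, 103.87], [-65.8, 70.77], [-126.05, 130.52], [-82.76, 87.17], [-180, 180]. Speed limits (degrees/s): [127.2, 127.2, 147.25, 180, 180, 180].

## Interface

Orientations are given as [roll, pitch, yaw] about the fixed x, y, z axes, in that order (R = Rz(yaw) Ry(pitch) Rx(roll)).
In Python, from workcell import bot gives the robot as it stands. The module is installed in compiled form; this text tells all that it offers.
- The arm moves only by the tool play_rows, never from a script. Its argument "increments" is a list of rows, each an object with "slide": the shift along the tool's x, y, z in mm, a list of three; "angular": the turn, a rotation vector about the tool's x, y, z in degrees, a list of three; "claw": the opening, from -1 (shut) to 1 (fully open). In form: [{"slide": [x, y, z], "angular": [rx, ry, rz], "claw": claw}, ...]. A call has 1 to 8 rows; each row shifts and turns the commanded pose from where the row before left it, along the tool's axes as they then stand; what a row does not reach is not made up. A row lasts 1/10 s, in which the tool goes at most 50 mm and 8.59 degrees, less where a joint would pass 70% of its speed; a pose out of reach is approached as far as the arm can. A call is refused whole if a number of a shift passes 50 or a number of a turn 8.59, either way. A call with a gripper value outside its range is refused whole. The fingers move at their own pace and stop on an object; "squeeze" is the grip in N (left out, the last holds). Time passes only in rows, so rows that do not move let the fingers close. It gives the time, the measured TCP pose, the force, the opening and the grip force at its end, in the units of the state.
- bot.get_obs(): the state, without advancing time (a new reading comes with each control period).
- bot.camera(name): name is "side" or "top"; returns the picture (480x640x3 uint8, red, green, blue); there is no depth.
- bot.camera_info(name): a dict with "fovy" (degrees; the focal length in pixels is half the picture's height over the tangent of half this angle, whatever the lens; pixels are square), "cx", "cy" (the principal point, pixels), "R" (3x3) and "t" (3): a world point X has camera coordinates R X + t. Camera axes: x right, y down, z forward; pixel columns grow to the right and rows downward; lengths in m; the calibration is good to about 2 mm. A picture is of the moment at which its call begins. camera_info takes no time and is no camera call.
- bot.job_done(): hands the job in; it is judged then, once.
The state is a dict: "time": time; "q": joint angles; "qd": joint speeds; "joint_efforts": joint torques, N m; "ee_pos": TCP position; "tcp_rot": TCP orientation; "wrist_force": force on the tool from outside, world axes, zero at the start; "torque": the same for the moment, N m; "opening": finger opening in m; "grasp_force": force on a finger pad.
Only numpy, scipy, OpenCV 4.12 (cv2) and the standard library are available. Lean on these libraries where they do the work, as an engineer would, in place of code of your own. Each camera call takes 0.05 s, during which the arm holds its last target. There are 200 camera calls.

## Working session

There is one attempt and no reset: what is moved stays moved. The work goes in short steps, Python scripts to look and compute and a tool call to move; the robot and the scene stay as the last step left them, time stands still between calls to the robot, and variables do not carry over. Pictures are saved under pics/ and viewed, at most 10 in all, crops included, and the job is handed in when it is done.

Besides the shell and the picture viewer there is one more tool, called after ">>>" as name(argument=value, ...), one argument or row to a line, values as JSON. play_rows: Moves the arm, as the interface text tells. Its arguments: {"type":"object","properties":{"increments":{"type":"array"},"squeeze":{"type":"number"}},"required":["increments"]}

```bash
mkdir -p pics; python3 - <<'E'
from workcell import bot
import cv2,numpy as np
for n in("top","side"):
    i=bot.camera_info(n);print(n,i)
    cv2.imwrite(f"pics/{n}0.png",bot.camera(n)[:,:,::-1])
o=bot.get_obs();print(o)
E
```

```text
top {'fovy': 54.433413420629364, 'cx': 320.2042462500151, 'cy': 237.24952944136052, 'R': array([[ 0.00383619, -0.99998496, -0.00391943],
       [-0.99128386, -0.0032866 , -0.13170234],
       [ 0.13168747,  0.0043905 , -0.99128156]]), 't': array([0.00545941, 0.59012528, 0.85241996])}
side {'fovy': 42.00299074176378, 'cx': 317.72270278393694, 'cy': 243.61482482084324, 'R': array([[-0.83139869, -0.55565038,  0.00537302],
       [-0.39524516,  0.58453853, -0.7085873 ],
       [ 0.39058607, -0.59124222, -0.7056027 ]]), 't': array([0.49979373, 0.26054706, 0.74821892])}
{'time': 0.1, 'q': array([-6.36558526e+01,  5.00566210e+00,  1.00385960e+01,  9.50984181e+01,
       -2.02755133e-03,  9.00007280e+01]), 'qd': array([ 0.01803974, -0.01355166,  0.12599228,  0.01933806, -0.0645381 ,
       -0.00606702]), 'joint_efforts': array([-1.16210776e-03, -5.21562874e+01,  4.65653515e+01,  1.59806729e-02,
       -6.67211020e-05,  5.75319888e-06]), 'ee_pos': array([ 0.24398037, -0.49272186,  0.24967232]), 'tcp_rot': array([-1.79934516e+02,  2.02838202e-03,  2.63434217e+01]), 'wrist_force': array([-0.06573325, -0.27340142, -0.23632624]), 'torque': array([-0.01855618, -0.05045234,  0.00881672]), 'grasp_force': 0.0, 'opening': 0.08531403665292446}
```

View pics/top0.png

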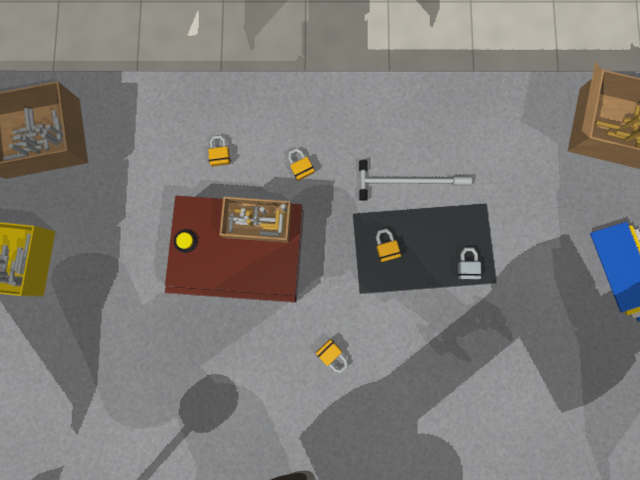

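View pics/side0.png

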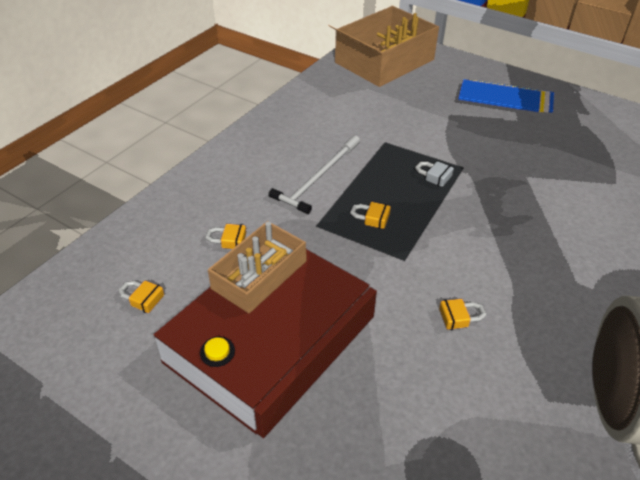

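Lock-like candidates in the top view are orange padlocks at (219,152), (301,163), (388,245) and (331,353), plus a grey one at (470,264). The robot's right is image right, so the orange one on the mat at (388,245) is the target. The yellow latch is at (184,241).

```bash
cat > h.py <<'E'
from workcell import bot
import cv2,numpy as np
def ray(n,u,v,z):
    i=bot.camera_info(n);f=240/np.tan(np.radians(i["fovy"]/2))
    R=i["R"];c=-R.T@i["t"];d=R.T@np.array([(u-i["cx"])/f,(v-i["cy"])/f,1])
    return c+d*(z-c[2])/d[2]
def proj(n,X):
    i=bot.camera_info(n);f=240/np.tan(np.radians(i["fovy"]/2));p=i["R"]@np.array(X)+i["t"]
    return i["cx"]+f*p[0]/p[2],i["cy"]+f*p[1]/p[2]
def blobs(im,lo,hi,amin=60):
    m=cv2.inRange(cv2.cvtColor(im,cv2.COLOR_RGB2HSV),lo,hi)
    m=cv2.morphologyEx(m,cv2.MORPH_CLOSE,np.ones((5,5)))
    return [c for c in cv2.findContours(m,0,2)[0] if cv2.contourArea(c)>amin]
E
python3 - <<'E'
from h import *
im=bot.camera("top")
def rep(tag,c,z):
    (u,v),s,a=cv2.minAreaRect(c)
    b=np.array([ray("top",*p,z)[:2] for p in cv2.boxPoints(cv2.minAreaRect(c))])
    e=np.diff(np.vstack([b,b[:1]]),axis=0)[:2]
    print(tag,(round(u),round(v)),ray("top",u,v,z).round(4),"edges mm",(np.linalg.norm(e,axis=1)*1e3).round(),"ang",np.degrees(np.arctan2(e[:,1],e[:,0])).round(1))
for c in blobs(im,(26,150,120),(34,255,255)):rep("yel",c,.077)
for c in blobs(im,(14,150,120),(24,255,255)):rep("org",c,.021)
for c in blobs(im,(0,120,40),(12,255,160),2000):rep("riser",c,.065)
for c in blobs(im[190:310,345:505].copy(),(0,0,0),(180,90,60),2000):
    rep("mat",c+np.array([345,190]),.003)
s=im[240:285,450:490];cv2.imwrite("pics/crop.png",cv2.resize(im[195:300,340:505,::-1],None,fx=4,fy=4,interpolation=2))
E
```

```text
yel (11, 288) [0.4899 0.5652 0.077 ] edges mm [18. 42.] ang [  2.4 -92.8]
yel (184, 240) [0.5788 0.2572 0.077 ] edges mm [29. 28.] ang [ -62.6 -151.7]
yel (16, 248) [0.5643 0.5624 0.077 ] edges mm [61. 90.] ang [ -89.8 -175.1]
org (329, 352) [ 0.3741 -0.0088  0.021 ] edges mm [38. 33.] ang [ -45.4 -134.3]
org (388, 251) [ 0.5667 -0.1249  0.021 ] edges mm [41. 34.] ang [ -74.5 -165.8]
org (274, 222) [0.6232 0.0982 0.021 ] edges mm [51. 28.] ang [ -50.4 -141.2]
org (302, 168) [0.7313 0.0444 0.021 ] edges mm [39. 35.] ang [ -62.5 -153.8]
org (218, 156) [0.7558 0.2116 0.021 ] edges mm [39. 37.] ang [ -81.4 -170.4]
org (618, 124) [ 0.824  -0.5888  0.021 ] edges mm [87. 76.] ang [-89.9 175.1]
riser (233, 248) [0.5659 0.1687 0.065 ] edges mm [181. 246.] ang [ -1.3 -93.9]
mat (424, 248) [ 0.5747 -0.198   0.003 ] edges mm [274. 158.] ang [ -85.4 -178.2]
```

View pics/crop.png

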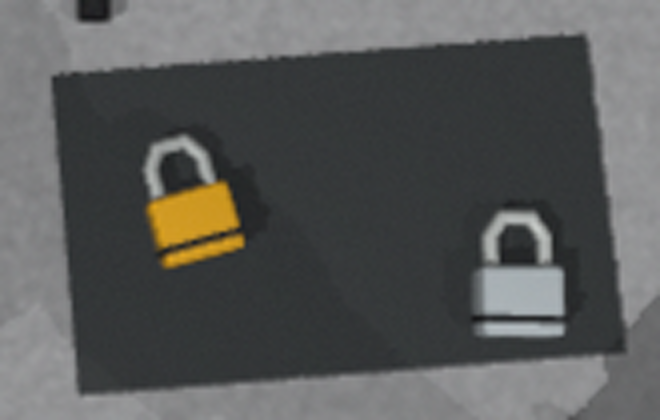

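The crop confirms the choice: one brass padlock on the mat with its shackle up-left (yaw about 15°), and the steel one at lower right. I'll shut the fingers and go above the latch first.

>>> play_rows(
  increments=[
    {"slide":[0,0,0],"angular":[0,0,5.65],"claw":-1},
    {"slide":[10,-12,0],"angular":[0,0,5.65],"claw":-1},
    {"slide":[26,-32,0],"angular":[0,0,0],"claw":-1},
    {"slide":[26,-32,0],"angular":[0,0,0],"claw":-1},
    {"slide":[26,-32,0],"angular":[0,0,0],"claw":-1},
    {"slide":[26,-32,0],"angular":[0,0,0],"claw":-1},
    {"slide":[26,-32,0],"angular":[0,0,0],"claw":-1},
    {"slide":[26,-32,0],"angular":[0,0,0],"claw":-1},
  ],
)

```text
time: 0.95
ee_pos: [0.3502, -0.2506, 0.2502]
tcp_rot: [-180.0, -0.0, 15.0]
wrist_force: [1.0, -0.7, 0.2]
opening: 0.0004
grasp_force: 0.0
```

>>> play_rows(
  increments=[
    {"slide":[26,-32,0],"angular":[0,0,0],"claw":-1},
    {"slide":[26,-32,0],"angular":[0,0,0],"claw":-1},
    {"slide":[26,-32,0],"angular":[0,0,0],"claw":-1},
    {"slide":[26,-32,0],"angular":[0,0,0],"claw":-1},
    {"slide":[26,-32,0],"angular":[0,0,0],"claw":-1},
    {"slide":[26,-32,0],"angular":[0,0,0],"claw":-1},
    {"slide":[26,-32,0],"angular":[0,0,0],"claw":-1},
    {"slide":[26,-32,0],"angular":[0,0,0],"claw":-1},
  ],
)

```text
time: 1.75
ee_pos: [0.4848, 0.0508, 0.2502]
tcp_rot: [180.0, -0.0, 15.1]
wrist_force: [1.0, -0.9, 0.3]
opening: -0.0
grasp_force: 0.0
```

>>> play_rows(
  increments=[
    {"slide":[26,-32,0],"angular":[0,0,0],"claw":-1},
    {"slide":[26,-32,0],"angular":[0,0,0],"claw":-1},
    {"slide":[26,-32,0],"angular":[0,0,0],"claw":-1},
    {"slide":[26,-32,20],"angular":[0,0,0],"claw":-1},
    {"slide":[26,-32,30],"angular":[0,0,0],"claw":-1},
    {"slide":[14.5,-15,30],"angular":[0,0,0],"claw":-1},
    {"slide":[0,0,30],"angular":[0,0,0],"claw":-1},
    {"slide":[0,0,15],"angular":[0,0,0],"claw":-1},
  ],
)

```text
time: 2.55
ee_pos: [0.5869, 0.2157, 0.1234]
tcp_rot: [-178.1, 0.3, 19.4]
wrist_force: [0.1, -0.3, -0.1]
opening: -0.0001
grasp_force: 0.0
```

```bash
python3 - <<'E'
from h import *
o=bot.get_obs();print(o["ee_pos"],o["tcp_rot"],bot.tcp_to_tips)
t=o["ee_pos"]-[0,0,.019]
for n in("top","side"):
    im=bot.camera(n); u,v=map(int,proj(n,t));print(n,u,v)
    for c in blobs(im,(26,150,120),(34,255,255),40):
        x,y,w,h=cv2.boundingRect(c);print(x+w/2,y+h/2,w,h)
    if n=="side":cv2.imwrite("pics/s1.png",im[:,:,::-1])
    print(proj(n,[.5788,.2572,.077]))
E
```

```text
[0.58687241 0.21573436 0.12341327] [-178.07745679    0.28144689   19.37329598] 0.019
top 202 233
13.5 281.0 27 28
635.0 239.0 10 26
8.0 248.0 16 50
(np.float64(183.6057141553238), np.float64(240.19334221771598))
side 231 308
217.0 348.5 22 21
(np.float64(216.8347085918473), np.float64(347.4678135382951))
```

View pics/s1.png

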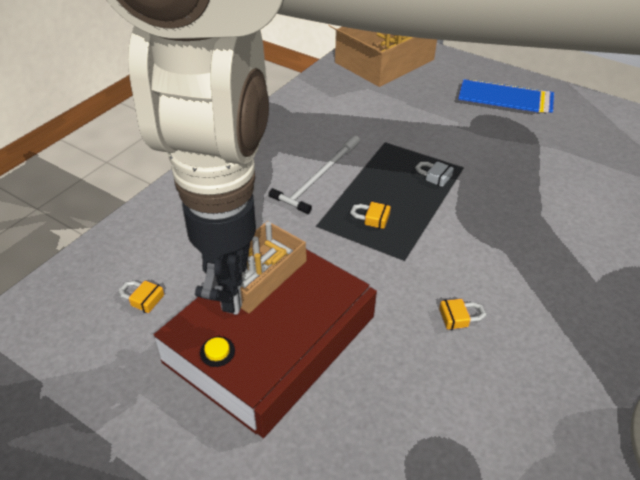

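>>> play_rows(
  increments=[
    {"slide":[0,0,0],"angular":[0,0,0],"claw":-1},
  ],
)

```text
time: 2.75
ee_pos: [0.5881, 0.2156, 0.1283]
tcp_rot: [-178.1, -0.0, 19.3]
wrist_force: [-0.1, 0.3, 0.8]
opening: 0.0003
grasp_force: 0.0
```

```bash
python3 - <<'E'
from workcell import bot
o=bot.get_obs()
for k in o: print(k,o[k])
E
```

```text
time 2.75
q [ 19.31654088  14.71591805   7.66758294  82.91353042   1.92339769
 179.98878344]
qd [-1.38336263e-03 -6.86427270e-01  1.32279936e+00 -8.36543403e-04
 -2.43112233e-02  4.96703946e-02]
joint_efforts [ 1.89818284e-01 -6.05790710e+01  4.48344576e+01 -9.57617490e-02
  1.09953408e-01  2.02226598e-03]
ee_pos [0.58808833 0.21559663 0.12833651]
tcp_rot [-1.78076610e+02 -3.85109336e-02  1.93277511e+01]
wrist_force [-0.10686891  0.27626253  0.81215543]
torque [-0.03879002  0.02917961  0.01995091]
grasp_force 0.0
opening 0.00032045579013724234
```

Joint 6 hit its limit; nothing was touched. I'll level the tool and turn it the other way.

>>> play_rows(
  increments=[
    {"slide":[0,0,-10],"angular":[-1.9,0,0],"claw":-1},
    {"slide":[0,0,0],"angular":[0,0,-7.5],"claw":-1},
    {"slide":[0,0,0],"angular":[0,0,-8.2],"claw":-1},
    {"slide":[0,0,0],"angular":[0,0,0],"claw":-1},
  ],
)

```text
time: 3.15
ee_pos: [0.59, 0.212, 0.1396]
tcp_rot: [-179.9, -0.2, 35.5]
wrist_force: [0.1, 0.1, -0.4]
opening: -0.0001
grasp_force: 0.0
```

>>> play_rows(
  increments=[
    {"slide":[8.6,-21.6,0],"angular":[0,0,0],"claw":-1},
    {"slide":[8.6,-21.6,0],"angular":[0,0,0],"claw":-1},
    {"slide":[0,0,20],"angular":[0,0,0],"claw":-1},
    {"slide":[0,0,12],"angular":[0,0,0],"claw":-1},
    {"slide":[0,0,0],"angular":[0,0,0],"claw":-1},
  ],
)

```text
time: 3.65
ee_pos: [0.5776, 0.2566, 0.1039]
tcp_rot: [-179.8, 0.1, 35.3]
wrist_force: [0.2, 0.5, 0.5]
opening: 0.0001
grasp_force: 0.0
```

>>> play_rows(
  increments=[
    {"slide":[0,0,6],"angular":[0,0,0],"claw":-1},
    {"slide":[0,0,4],"angular":[0,0,0],"claw":-1},
    {"slide":[0,0,3],"angular":[0,0,0],"claw":-1},
    {"slide":[0,0,2],"angular":[0,0,0],"claw":-1},
    {"slide":[0,0,0],"angular":[0,0,0],"claw":-1},
  ],
)

```text
time: 4.15
ee_pos: [0.5786, 0.257, 0.0907]
tcp_rot: [-179.9, -0.1, 35.4]
wrist_force: [1.1, -3.3, 3.9]
opening: 0.0002
grasp_force: 2.2
```

>>> play_rows(
  increments=[
    {"slide":[0,0,1.5],"angular":[0,0,0],"claw":-1},
    {"slide":[0,0,1],"angular":[0,0,0],"claw":-1},
    {"slide":[0,0,0],"angular":[0,0,0],"claw":-1},
  ],
)

```text
time: 4.45
ee_pos: [0.5786, 0.257, 0.0881]
tcp_rot: [-179.9, -0.1, 35.4]
wrist_force: [0.8, -3.5, 5.0]
opening: 0.0003
grasp_force: 2.8
```

>>> play_rows(
  increments=[
    {"slide":[0,0,-15],"angular":[0,0,0],"claw":-1},
    {"slide":[0,0,-40],"angular":[0,0,0],"claw":-1},
    {"slide":[0,0,-40],"angular":[0,0,0],"claw":1},
    {"slide":[0,0,-20],"angular":[0,0,0],"claw":1},
    {"slide":[0,0,0],"angular":[0,0,0],"claw":1},
    {"slide":[0,0,0],"angular":[0,0,0],"claw":1},
  ],
)

```text
time: 5.05
ee_pos: [0.5783, 0.2572, 0.2029]
tcp_rot: [-179.8, -0.0, 35.4]
wrist_force: [-0.2, 0.1, -0.5]
opening: 0.0579
grasp_force: 0.0
```

```bash
python3 - <<'E'
from h import *
cv2.imwrite("pics/s2.png",bot.camera("side")[:,:,::-1])
E
```

```text
(no output)
```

View pics/s2.png

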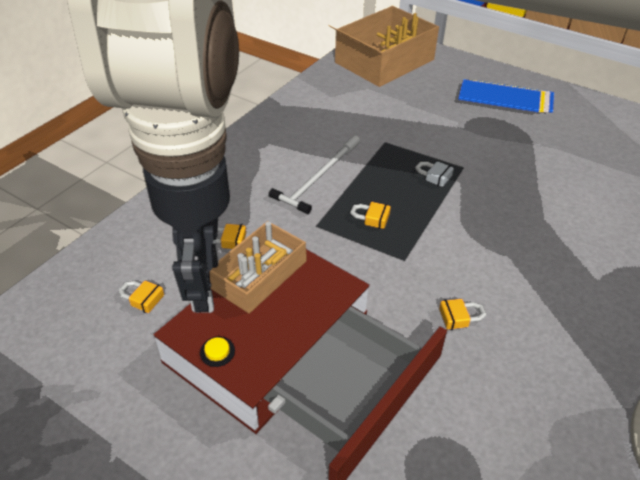

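The drawer is out: the open grey tray is at about (340,370) in the side view. Next, the brass padlock.

>>> play_rows(
  increments=[
    {"slide":[-14,18,-10],"angular":[0,0,0],"claw":1},
    {"slide":[-28.8,38.1,0],"angular":[0,0,0],"claw":1},
    {"slide":[-28.8,38.1,0],"angular":[0,0,0],"claw":1},
    {"slide":[-28.8,38.1,0],"angular":[0,0,0],"claw":1},
    {"slide":[-28.8,38.1,0],"angular":[0,0,0],"claw":1},
    {"slide":[-28.8,38.1,0],"angular":[0,0,0],"claw":1},
    {"slide":[-28.8,38.1,0],"angular":[0,0,0],"claw":1},
    {"slide":[-28.8,38.1,0],"angular":[0,0,0],"claw":1},
  ],
)

```text
time: 5.9
ee_pos: [0.5667, -0.1017, 0.2101]
tcp_rot: [-179.7, 0.1, 35.4]
wrist_force: [1.1, -0.9, -0.1]
opening: 0.0853
grasp_force: 0.0
```

>>> play_rows(
  increments=[
    {"slide":[-15,20,10],"angular":[0,0,0],"claw":1},
    {"slide":[0,0,20],"angular":[0,0,7],"claw":1},
    {"slide":[0,0,30],"angular":[0,0,7],"claw":1},
    {"slide":[0,0,30],"angular":[0,0,6.4],"claw":1},
    {"slide":[0,0,20],"angular":[0,0,0],"claw":1},
    {"slide":[0,0,0],"angular":[0,0,0],"claw":1},
  ],
)

```text
time: 6.5
ee_pos: [0.5644, -0.1241, 0.0969]
tcp_rot: [-179.6, 0.4, 15.0]
wrist_force: [-0.3, 0.6, -0.2]
opening: 0.0854
grasp_force: 0.0
```

```bash
python3 - <<'E'
from h import *
o=bot.get_obs();print(o["ee_pos"],o["tcp_rot"],o["opening"])
for n in("top","side"):
    im=bot.camera(n)
    for c in blobs(im,(14,150,120),(24,255,255),60):
        x,y,w,h=cv2.boundingRect(c)
        if n=="side":print(n,x+w/2,y+h/2,w,h)
    if n=="side":
        print(proj(n,o["ee_pos"]),proj(n,[.5667,-.1249,.013]))
        cv2.imwrite("pics/s3.png",cv2.resize(im[80:280,240:480,::-1],None,fx=3,fy=3))
    
E
```

```text
[ 0.56436008 -0.12413393  0.09694577] [-179.60596983    0.42025935   15.02219385] 0.08540625245830177
side 455.5 314.0 29 30
side 146.5 297.0 35 32
side 253.5 260.5 15 27
side 275.5 253.0 21 24
side 233.5 236.5 25 25
side 378.0 215.5 26 27
side 75.0 117.5 28 19
side 95.5 100.5 21 17
side 273.0 53.0 82 34
side 225.5 35.5 19 17
(np.float64(381.9849622580239), np.float64(176.9847098995582)) (np.float64(377.02834054041966), np.float64(216.01509220776651))
```

View pics/s3.png

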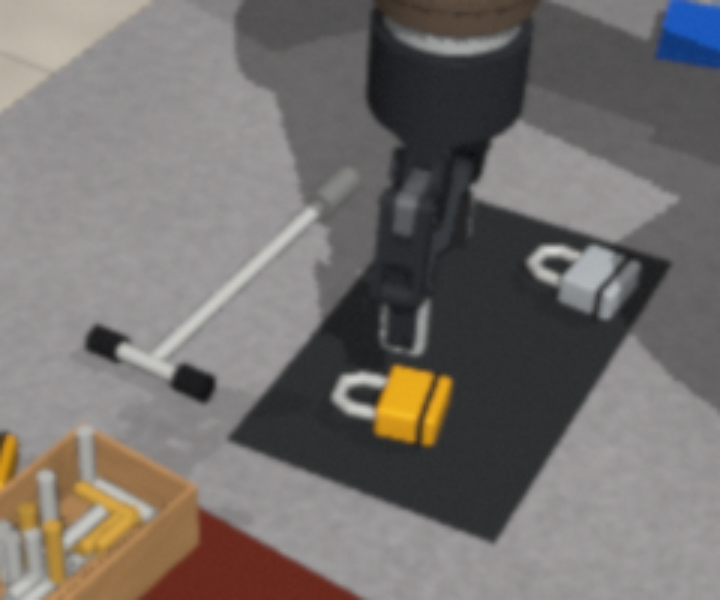

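The gripper is above the brass padlock and the side view agrees with the position estimate to about 1 px. I'll descend and grip.

>>> play_rows(
  increments=[
    {"slide":[1.5,1,30],"angular":[-0.4,0,0],"claw":1},
    {"slide":[0,0,25],"angular":[0,0,0],"claw":1},
    {"slide":[0,0,15],"angular":[0,0,0],"claw":1},
    {"slide":[0,0,7],"angular":[0,0,0],"claw":1},
    {"slide":[0,0,0],"angular":[0,0,0],"claw":1},
  ],
  squeeze=50,
)

```text
time: 7.1
ee_pos: [0.5686, -0.1254, 0.0247]
tcp_rot: [179.8, 0.0, 15.0]
wrist_force: [0.2, -0.6, -0.2]
opening: 0.0852
grasp_force: 0.0
```

>>> play_rows(
  increments=[
    {"slide":[0,0,0],"angular":[0,0,0],"claw":-1},
    {"slide":[0,0,0],"angular":[0,0,0],"claw":-1},
    {"slide":[0,0,0],"angular":[0,0,0],"claw":-1},
    {"slide":[0,0,0],"angular":[0,0,0],"claw":-1},
    {"slide":[0,0,0],"angular":[0,0,0],"claw":-1},
    {"slide":[0,0,0],"angular":[0,0,0],"claw":-1},
  ],
)

```text
time: 7.7
ee_pos: [0.5691, -0.1255, 0.0258]
tcp_rot: [179.7, -0.0, 15.0]
wrist_force: [-0.8, 1.9, 5.9]
opening: 0.0387
grasp_force: 51.4
```

>>> play_rows(
  increments=[
    {"slide":[0,0,-5],"angular":[0,0,0],"claw":-1},
    {"slide":[0,0,-15],"angular":[0,0,0],"claw":-1},
    {"slide":[0,0,-30],"angular":[0,0,0],"claw":-1},
    {"slide":[0,0,-40],"angular":[0,0,0],"claw":-1},
    {"slide":[0,0,-30],"angular":[0,0,0],"claw":-1},
    {"slide":[0,0,0],"angular":[0,0,0],"claw":-1},
    {"slide":[0,0,0],"angular":[0,0,0],"claw":-1},
  ],
)

```text
time: 8.4
ee_pos: [0.5688, -0.125, 0.1458]
tcp_rot: [179.7, -0.1, 15.0]
wrist_force: [0.1, -0.5, -2.9]
opening: 0.0388
grasp_force: 50.7
```

```bash
python3 - <<'E'
from h import *
o=bot.get_obs();p=o["ee_pos"];im=bot.camera("side");u,v=map(int,proj("side",p));print(u,v,p)
y=max(0,v-100);x=max(0,u-120)
cv2.imwrite("pics/s4.png",cv2.resize(im[y:y+200,x:x+240,::-1],None,fx=3,fy=3))
E
```

```text
382 150 [ 0.56884636 -0.12502429  0.14577408]
```

View pics/s4.png

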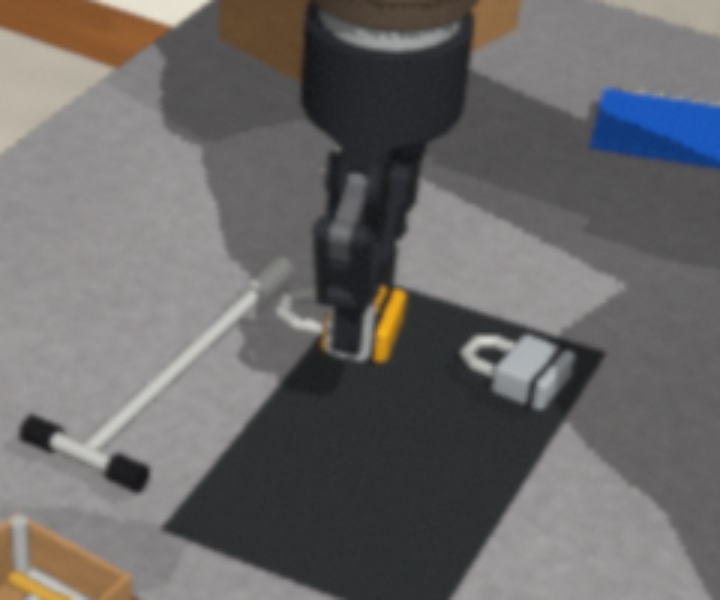

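Padlock held firmly and the steel one is undisturbed. I'll carry it over the drawer.

>>> play_rows(
  increments=[
    {"slide":[0,0,-15],"angular":[0,0,-7.5],"claw":-1},
    {"slide":[0,0,-10],"angular":[0,0,-7.5],"claw":-1},
    {"slide":[1.2,-17,0],"angular":[0,0,0],"claw":-1},
    {"slide":[2.5,-35,0],"angular":[0,0,0],"claw":-1},
    {"slide":[2.5,-35,0],"angular":[0,0,0],"claw":-1},
    {"slide":[2.5,-35,0],"angular":[0,0,0],"claw":-1},
    {"slide":[2.5,-35,0],"angular":[0,0,0],"claw":-1},
    {"slide":[2.5,-35,0],"angular":[0,0,0],"claw":-1},
  ],
)

```text
time: 9.25
ee_pos: [0.4823, 0.0498, 0.1673]
tcp_rot: [179.9, 0.2, 29.8]
wrist_force: [0.1, 0.4, -2.0]
opening: 0.0386
grasp_force: 50.8
```

>>> play_rows(
  increments=[
    {"slide":[2.5,-35,0],"angular":[0,0,0],"claw":-1},
    {"slide":[2.5,-35,0],"angular":[0,0,0],"claw":-1},
    {"slide":[2.5,-35,0],"angular":[0,0,0],"claw":-1},
    {"slide":[2,-28,0],"angular":[0,0,0],"claw":-1},
    {"slide":[0,-9,0],"angular":[0,0,0],"claw":-1},
    {"slide":[0,0,0],"angular":[0,0,0],"claw":-1},
  ],
)

```text
time: 9.85
ee_pos: [0.4203, 0.1767, 0.1674]
tcp_rot: [179.8, 0.2, 30.1]
wrist_force: [0.2, 0.2, -2.2]
opening: 0.0387
grasp_force: 50.9
```

```bash
python3 - <<'E'
from h import *
o=bot.get_obs();p=o["ee_pos"];print(p,o["tcp_rot"],o["q"][5],o["grasp_force"])
im=bot.camera("side");cv2.circle(im,tuple(map(int,proj("side",[.4336,.1759,.016]))),4,(0,255,0),-1)
for a,b in((-55,-75),(-55,75),(55,75),(55,-75)):
    c,s=np.cos(-.061),np.sin(-.061);x=.4336+(a*c-b*s)/1e3;y=.1759+(a*s+b*c)/1e3
    cv2.circle(im,tuple(map(int,proj("side",[x,y,.052]))),3,(255,0,255),-1)
cv2.imwrite("pics/s5.png",im[:,:,::-1])
E
```

```text
[0.42030242 0.1767102  0.167406  ] [1.79808421e+02 1.78721065e-01 3.00573041e+01] 172.8701582215851 50.90832531452179
```

View pics/s5.png

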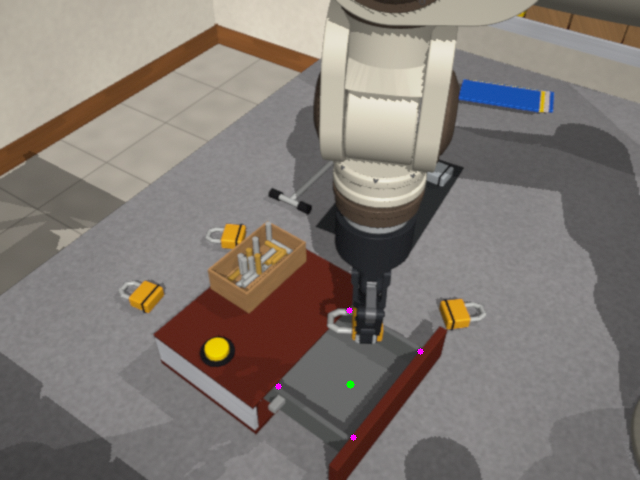

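>>> play_rows(
  increments=[
    {"slide":[5.2,3,20],"angular":[0,0,0],"claw":-1},
    {"slide":[0,0,35],"angular":[0,0,0],"claw":-1},
    {"slide":[0,0,30],"angular":[0,0,0],"claw":-1},
    {"slide":[0,0,20],"angular":[0,0,0],"claw":-1},
    {"slide":[0,0,10],"angular":[0,0,0],"claw":-1},
    {"slide":[0,0,6],"angular":[0,0,0],"claw":-1},
    {"slide":[0,0,3],"angular":[0,0,0],"claw":-1},
    {"slide":[0,0,0],"angular":[0,0,0],"claw":-1},
  ],
)

```text
time: 10.7
ee_pos: [0.428, 0.1754, 0.0449]
tcp_rot: [179.8, 0.0, 30.0]
wrist_force: [0.6, -0.5, -1.6]
opening: 0.0385
grasp_force: 50.9
```

>>> play_rows(
  increments=[
    {"slide":[0,0,3],"angular":[0,0,0],"claw":-1},
    {"slide":[0,0,0],"angular":[0,0,0],"claw":0.3},
    {"slide":[0,0,0],"angular":[0,0,0],"claw":0.3},
    {"slide":[0,0,0],"angular":[0,0,0],"claw":0.3},
    {"slide":[0,0,0],"angular":[0,0,0],"claw":0.3},
    {"slide":[0,0,0],"angular":[0,0,0],"claw":0.3},
  ],
)

```text
time: 11.3
ee_pos: [0.4277, 0.1755, 0.0416]
tcp_rot: [179.8, 0.1, 30.0]
wrist_force: [0.6, -1.1, -0.1]
opening: 0.0555
grasp_force: 0.0
```

>>> play_rows(
  increments=[
    {"slide":[0,0,-10],"angular":[0,0,0],"claw":0.3},
    {"slide":[0,0,-25],"angular":[0,0,0],"claw":0.3},
    {"slide":[0,0,-40],"angular":[0,0,0],"claw":0.3},
    {"slide":[0,0,-40],"angular":[0,0,0],"claw":0.3},
    {"slide":[0,0,-30],"angular":[0,0,0],"claw":0.3},
    {"slide":[0,0,0],"angular":[0,0,0],"claw":0.3},
    {"slide":[0,0,0],"angular":[0,0,0],"claw":0.3},
  ],
)

```text
time: 12.0
ee_pos: [0.4278, 0.1762, 0.1874]
tcp_rot: [179.8, -0.0, 30.0]
wrist_force: [-0.1, 0.1, 0.0]
opening: 0.0556
grasp_force: 0.0
```

```bash
python3 - <<'E'
from h import *
im=bot.camera("side");cv2.imwrite("pics/s6.png",im[:,:,::-1])
for c in blobs(im,(14,150,120),(24,255,255),60):
    x,y,w,h=cv2.boundingRect(c)
    if y>280: print(x+w/2,y+h/2,w,h,ray("side",x+w/2,y+h/2,.026))
E
```

```text
356.5 381.5 27 35 [0.42617176 0.17345357 0.026     ]
455.5 314.0 29 30 [0.36829193 0.00278001 0.026     ]
146.5 297.0 35 32 [0.74706103 0.22107932 0.026     ]
```

View pics/s6.png

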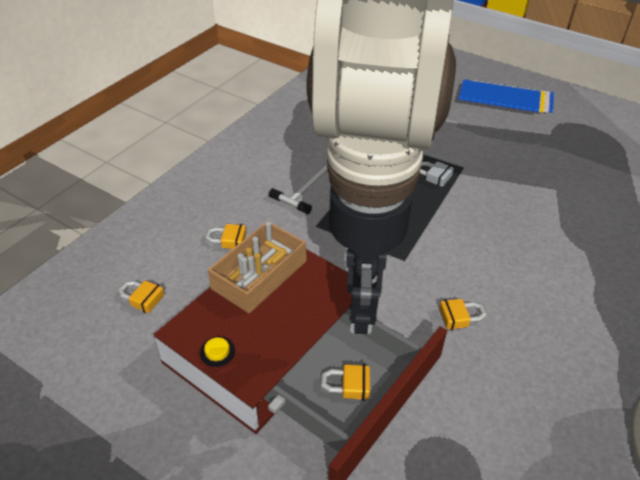

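The padlock lies flat in the open drawer at (350,381), the gripper is clear, and the steel padlock has not moved.

```bash
python3 -c "
from workcell import bot
print(bot.job_done())"
```

```text
the job is handed in; nothing more can be done
None
```

The latch was pressed, the drawer sprang open, and the brass padlock now lies flat inside it with the steel padlock left where it was; I handed the job in at about 12 s, and the hand-in returned no verdict.

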